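# Connect the suction nozzle and open the blast gate

## Robot

A 6-joint arm with a two-finger parallel gripper is mounted at the origin on a cart in front of the work surface, level with it; the furniture and walls round the work are solid. World frame = base frame: x ahead of the robot, y to its left, z up, the work surface at z = 0. Lengths are in mm, angles in rad, forces in N, time in s.
With the tool pointing down it reaches from about 300 to 775 mm from the base axis. Payload 14.6 kg.
Tool frame: the origin (TCP) lies between the finger pads; the fingertips stand 8 mm ahead of it and the grasp point (between the pads) lies 11 mm behind it; z points along the fingers, y is the direction in which the jaws open and shut (so a half turn about z gives the same grasp; the last joint's range is limited). The gripper opens to 94 mm and grips with 3 to 60 N. Pads are 16 mm wide; open, the fingers measure 119 mm over their backs; the gripper's body (75 mm by 177 mm) begins 78 mm behind the grasp point.
Start: joints at [-1.256, 0.3, 1.521, -0, 1.321, -0.067], TCP at [204.918, -510.39, 213.446] pointing down, gripper open.
Joint ranges: [-3.03, 3.03], [-0.79, 2.21], [0.23, 2.52], [-1.04, 4.18], [0, 3.07], [-2.55, 2.55]. Speed limits (rad/s): [2.22, 2.22, 2.57, 3.14, 3.14, 3.14].

## Interface

Orientations are given as [roll, pitch, yaw] about the fixed x, y, z axes, in that order (R = Rz(yaw) Ry(pitch) Rx(roll)).
In Python, from cell import manip gives the robot as it stands. The module is installed in compiled form; this text tells all that it offers.
- The arm moves only by the tool send_rows, never from a script. Its argument "series" is a list that holds one entry, the list of rows, each a list of 5 numbers: the opening, from 0 (shut) to 1 (fully open), then the shift along the tool's x, y, z in mm, then the turn about the tool's z in degrees. In form: [[[gripper, dx, dy, dz, roll], ...]]. A call has 1 to 10 rows; each row is the pose to reach, as a shift and turn from the pose commanded when the call began, along the tool's axes at that moment; what a row does not reach only later rows make up. A row lasts 1/10 s, in which the tool goes at most 50 mm and 8.59 degrees, less where a joint would pass 70% of its speed; a pose out of reach is approached as far as the arm can. A call with a gripper value outside its range is refused whole. The fingers move at their own pace and stop on an object; "newtons" is the grip in N (left out, the last holds). Time passes only in rows, so rows that repeat a pose let the fingers close. It gives the time, the measured TCP pose, the force and the opening at its end, in the units of the state.
- manip.read_state(): the state, without advancing time (a new reading comes with each control period).
- manip.camera(name): name is "side" or "top" or "wrist"; returns a dict with "img" (400x640x3 uint8, red, green, blue), "vfov" (degrees; the focal length in pixels is half the picture's height over the tangent of half this angle, whatever the lens; pixels are square), "cx", "cy" (the principal point, pixels), "pose" (4x4, takes a point from camera to world coordinates); the wrist camera has in their place "T_tool_cam" (4x4, takes a point from camera to tool coordinates, whose origin is the TCP and whose axes are the flange's). Camera axes: x right, y down, z forward; pixel columns grow to the right and rows downward; lengths in mm; the calibration is good to about 2 mm. The wrist camera is an equidistant fisheye: a pixel r from the principal point sees the ray r / f radians off the axis. A picture is of the moment at which its call begins: read the wrist's pose just before it. There is no depth.
- manip.sign_off(): hands the job in, once; it reports no verdict.
Trained networks look in a picture, given as the dict that the camera call returned (one of the last four; its "shot" number tells which), for a name from the list of things; names that differ only in an ending like _2 or _b are one class to them, and where a whole thing is asked for, a point or a joint stands for the part that bears it (a point fixed in the world has none). Each returns a list of dicts, best first, with "conf" (0 to 1); they miss things now and then, are a little off and sometimes report something else, mostly with a low value. They report only what shows in the picture. A call takes as long as a camera call.
- manip.find_in(target, picture): "rect" ([left, top, width, height] in pixels, round what is visible of it).
- manip.silhouettes(target, picture): "pixels" (400x640 bool, what is visible of it) and "rect" ([left, top, width, height] in pixels, round what is visible of it).
The state is a dict: "clock": time; "joints": joint angles; "qd": joint speeds; "effort": joint torques, N m; "eef_pos": TCP position; "eef_rot": TCP orientation; "wrist_force": force on the tool from outside, world axes, zero at the start; "moment": the same for the moment, N m; "finger_gap": finger opening in mm.
Only numpy, scipy, OpenCV 4.12 (cv2) and the standard library are available. Lean on these libraries where they do the work, as an engineer would, in place of code of your own. Each camera call takes 0.05 s, during which the arm holds its last target. There are 200 camera calls.

## Task

Connect the loose suction nozzle to the dust port: slide its slotted square end, slot upward, fully onto the port's square stub until the spring button on the stub pops up through the slot. Then pull the blast gate fully open by its upright handle and let go. Leave the other things on the bench where they are.

Things in the scene. Friction and masses are not known exactly. Their poses are not given: they have to be found in the camera images.
- port: Fixed dust port: box behind two aluminium gate frames 100 wide, top at 108. Origin: on the bench below the middle of the frames' front face, where the stub begins. +x from the stub into the box, +z up. A level square aluminium stub, 32.5x32.5, reaches out to -x for 62 (last 10 tapered to 25x25), its axis 70 above the bench, pointing to the robot's left. Gate and handle stick out on the -y side.
- port_tip (a point): Centre of the free end of the stub, 62 in front of port_root.
- port_root (a point): Centre of the stub's root, in the front face of the frames, 70 above the bench: the nozzle's end comes against this face.
- port_button (a joint): Steel spring button in the stub's top, 10 wide, sloped toward the free end, steep at the back; 38 to 26 from the root, 6.5 proud. Tilt in rad: 0 up, about 0.22 pushed flush. A tube sliding on presses it in by itself (roughly 10 N along the stub); it pops up through the slot when the tube's end is about 3 from the root face and then blocks the way back (5 of play).
- port_gate (a joint): Blast gate, a steel plate that slides to the port's -y: m, 0 = shut (as at the start), 0.045 = fully open (end stop). Sliding it takes about 3 N; it stays where it is left.
- gate_grip (a point): On the axis of the gate's upright black round handle, 18 thick, 15 below its top; the handle runs from 45 to 115 above the bench and moves with the gate. Shut, it is 100 to the port's -y side of the stub's axis and 12 behind the root face; 40 free between it and the frames, above the low arm (top at 64) that joins it to the plate.
- nozzle: Loose grey suction nozzle, 0.2 kg, lying slot up: square tube 42x42 outside, 35x35 inside (1.25 of play a side on the stub), and at the other end a flat mouth 68 wide, closed to the touch. Origin: on its underside, on the middle line; +x along the tube toward the slotted end, +z up. Tube from x = -60 to +90, mouth from -60 to -112. Centre of mass near x = -2: grip it there, across the tube.
- nozzle_end (a point): Centre of the open slotted end, at nozzle x = +90, z = +21. To be brought to port_root with the nozzle's +x along the port's +x.
- nozzle_slot (a point): Centre of the slot in the tube's top wall, 21 long and 16 wide, 31.5 back from the open end, z = +42.
- cup_hinge_1: metal cabinet hinge, 82x52x13, lying at the back left; a bystander, leave it where it is
- cup_hinge_2: second metal cabinet hinge, 82x52x13; a bystander, leave it where it is
- orbital_sander: air sander on its round pad, 124x176x101; a bystander, leave it where it is
- abrasive_discs: stack of round abrasive discs, 129 across, 12 high; a bystander, leave it where it is
- sanding_block: black rubber sanding block, 64x115x43, standing between the robot and the work; a bystander, leave it where it is
- cork_block: plain brown block, 58x100x34; a bystander, leave it where it is
- carpenter_pencil: flat carpenter's pencil, 15x130x7; a bystander, leave it where it is

How it is judged (in metres and radians):
On the way, in this order (a step that is already met when the one before it is completed fails the run):
1. the nozzle is fully on the stub and the button stands up through its slot, gate still to be opened (x of nozzle_end in the frame of port above -0.007 m and y of nozzle_end in the frame of port between -0.004 and 0.004 m and z of nozzle_end in the frame of port between 0.064 and 0.076 m and angle between the x axis of nozzle and the x axis of port, either way round below 0.09 rad and angle between nozzle's own z axis and vertical below 0.12 rad and value of joint port_button below 0.08 rad), for 0.2 s.
2. the blast gate is fully open (value of joint port_gate above 0.04 m), for 0.2 s.
At the end, for the whole second after the job is handed in: Nozzle on the stub, slot up (0.12 rad), its end within 7 mm of the root face, 4 mm sideways and 6 mm in height, within 0.09 rad of the stub axis; button up (under 0.08 rad); then gate open at least 40 of 45 mm; nozzle at rest, bystanders within 30 mm of their places (all of step 1 and value of joint port_gate above 0.04 m and linear speed of nozzle below 0.02 m/s and angular speed of nozzle below 0.2 rad/s); the robot touches nothing.
It fails at once if a bystander shoved more than 30 mm (distance of any of cup_hinge_1, cup_hinge_2, orbital_sander, abrasive_discs, sanding_block, cork_block, carpenter_pencil from where it was at the start of the episode above 0.03 m).
It also fails if it takes over 56 s, if anything falls off the work surface, if the arm or the gripper's body presses on something with over 40 N, if the wrist force passes 120 N, or if a joint passes its speed limit or range.

## Working session

There is one attempt and no reset: what is moved stays moved. The work goes in short steps, Python scripts to look and compute and a tool call to move; the robot and the scene stay as the last step left them, time stands still between calls to the robot, and variables do not carry over. Pictures are saved under pics/ and viewed, about 8 in all and at most 12, crops included, and the job is handed in when it is done.

Besides the shell and the picture viewer there is one more tool, called after "Emit:" by a JSON object that holds its "method" and its "body", one argument or row to a line. send_rows: Moves the arm, as the interface text tells. Its arguments: {"type":"object","properties":{"series":{"type":"array"},"newtons":{"type":"number"}},"required":["series"]}

```bash
mkdir -p pics; cat > h.py <<'E'
import numpy as np, cv2
from cell import manip
from scipy.spatial.transform import Rotation as R
def f(c): return c["img"].shape[0]/2/np.tan(np.radians(c["vfov"])/2)
def ray(c,u,v):
    d=np.array([(u-c["cx"])/f(c),(v-c["cy"])/f(c),1.]); P=np.array(c["pose"]); return P[:3,3],P[:3,:3]@d
def onz(c,u,v,z):
    o,d=ray(c,u,v); return o+d*(z-o[2])/d[2]
def proj(c,p):
    P=np.array(c["pose"]); q=P[:3,:3].T@(np.array(p)-P[:3,3]); return q[:2]/q[2]*f(c)+[c["cx"],c["cy"]]
def save(n,i): cv2.imwrite("pics/"+n,cv2.cvtColor(np.ascontiguousarray(i),cv2.COLOR_RGB2BGR))
E
python3 - <<'E'
from h import *
s=manip.read_state(); print({k:np.round(v,3) for k,v in s.items() if k in("clock","eef_pos","eef_rot","finger_gap")})
for n in("top","side"):
    c=manip.camera(n); save(n+"1.png",c["img"]); print(n,c["vfov"],c["cx"],c["cy"],np.round(c["pose"],3).tolist())
    for t in("port","nozzle","port_gate","sanding_block","orbital_sander"):
        for r in manip.silhouettes(t,c)[:2]:
            m=r["pixels"].astype(np.uint8); print(t,round(r["conf"],2),r["rect"],int(m.sum()),np.round(cv2.minAreaRect(cv2.findNonZero(m))[0],1),cv2.minAreaRect(cv2.findNonZero(m))[1:])
E
```

```text
{'clock': np.float64(0.0), 'eef_pos': array([ 204.862, -510.142,  212.887]), 'eef_rot': array([-3.14 , -0.   ,  0.382]), 'finger_gap': np.float64(94.362)}
top 42.19799490632885 319.3202688587005 199.2602878571713 [[0.013, -0.991, 0.132, 368.593], [-1.0, -0.017, -0.023, -34.95], [0.025, -0.132, -0.991, 1536.684], [0.0, 0.0, 0.0, 1.0]]
port 0.57 [320.5, 175.1, 61.5, 51.8] 1835 [351.3 199.7] ((51.994354248046875, 59.58903503417969), 83.2901611328125)
port 0.32 [425.8, 144.2, 38.8, 50.9] 1495 [445.  170.5] ((47.0, 40.0), 90.0)
nozzle 0.69 [161.5, 213.2, 74.9, 33.0] 1302 [199. 228.] ((24.947002410888672, 71.80398559570312), 77.47119140625)
sanding_block 0.6 [266.6, 243.7, 37.6, 41.1] 842 [285.7 261.4] ((22.176673889160156, 39.511962890625), 38.65980529785156)
sanding_block 0.18 [161.6, 211.5, 73.6, 31.8] 1312 [197.7 224.6] ((23.41432762145996, 72.43753051757812), 71.87813568115234)
orbital_sander 0.81 [423.4, 144.6, 42.2, 50.2] 1492 [445. 170.] ((48.0, 40.0), 90.0)
side 49.01530195565192 310.0920807033656 203.56840419912348 [[-0.998, -0.046, 0.052, 481.938], [-0.066, 0.429, -0.901, 1088.1
[... 368 characters left out ...]
1654 [306.5 200.6] ((50.59796142578125, 42.94943618774414), 11.309932708740234)
port_gate 0.46 [313.6, 191.3, 19.7, 24.2] 191 [323.5 201.6] ((17.5362491607666, 21.213205337524414), 8.13010311126709)
sanding_block 0.83 [345.7, 230.4, 42.8, 33.2] 872 [363.9 245.2] ((43.98220443725586, 22.27056121826172), 25.463346481323242)
sanding_block 0.37 [311.5, 192.5, 23.6, 23.0] 142 [326.3 205. ] ((13.961265563964844, 21.93105697631836), 47.290611267089844)
orbital_sander 0.97 [265.2, 154.2, 40.0, 35.8] 799 [285.6 174. ] ((35.445335388183594, 32.39448928833008), 19.440034866333008)
orbital_sander 0.69 [336.3, 196.3, 29.2, 5.0] 114 [349.  197.8] ((32.36502456665039, 3.563657522201538), 6.709836959838867)
```

```bash
python3 - <<'E'
import cv2
a=cv2.imread("pics/top1.png")[130:300,140:480]; b=cv2.imread("pics/side1.png")[140:350,240:420]
cv2.imwrite("pics/topc.png",cv2.resize(a,None,fx=2.35,fy=2.35,interpolation=cv2.INTER_CUBIC))
cv2.imwrite("pics/sidec.png",cv2.resize(b,None,fx=2.85,fy=2.85,interpolation=cv2.INTER_CUBIC))
E
```

```text
(no output)
```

View pics/topc.png

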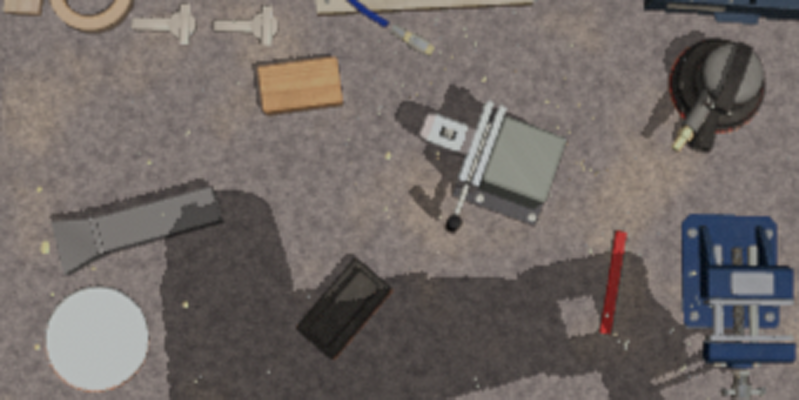

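View pics/sidec.png

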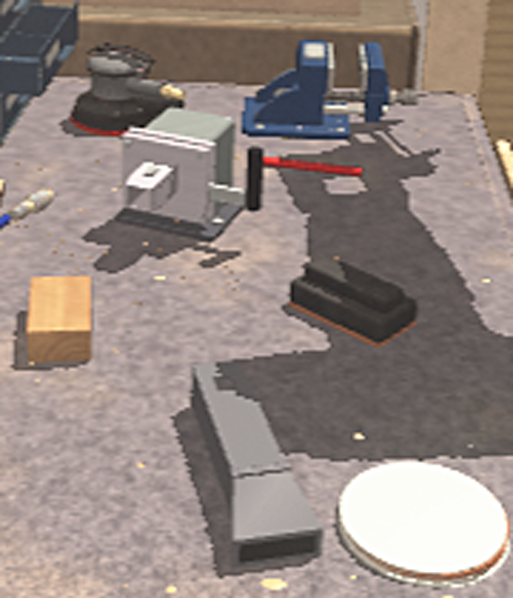

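The top view shows the nozzle at left with its slotted end toward the port (crop 215,200). It also shows the stub tip at (425,130) and the handle top at (453,222). The cork block lies under the insertion line, but it is lower than the nozzle will be. Next I fit both poses from outline corners.

```bash
cat > fit.py <<'E'
from h import *
from scipy.optimize import least_squares
def T(p,l):
    x,y,a=p; c,s=np.cos(a),np.sin(a); return np.array([x+c*l[0]-s*l[1],y+s*l[0]+c*l[1],l[2]])
def fit(obs,p0):
    r=lambda p:np.concatenate([proj(c,T(p,l))-uv for c,l,uv in obs]); s=least_squares(r,p0,x_scale=[10,10,.1],loss="soft_l1"); return s.x,r(s.x).reshape(-1,2)
E
python3 - <<'E'
from fit import *
t=manip.camera("top"); s=manip.camera("side")
tp=lambda u,v:np.array([140+u/2.35,130+v/2.35]); sp=lambda u,v:np.array([240+u/2.85,140+v/2.85])
port=[(t,(12,-100,115),tp(453,222)),(t,(0,50,108),tp(490,103)),(t,(0,-50,108),tp(462,178)),(t,(-62,0,82),tp(427,128)),
(s,(12,-100,115),sp(255,150)),(s,(12,-100,45),sp(254,207)),(s,(0,50,108),sp(124,132)),(s,(0,-50,108),sp(213,155))]
noz=[(t,(90,21,42),tp(209,184)),(t,(90,-21,42),tp(222,216)),(t,(-60,21,42),tp(95,218)),(t,(-60,-21,42),tp(103,251)),
(s,(90,21,42),sp(192,364)),(s,(90,-21,42),sp(216,364)),(s,(-60,-21,42),sp(290,470)),(s,(-60,21,42),sp(238,474))]
for n,o,g in(("port",port,[450,-100,-1.87]),("nozzle",noz,[340,200,-1.35])):
    p,r=fit(o,g); print(n,np.round(p,3),np.degrees(p[2])); print(np.round(r,1).tolist())
E
```

```text
port [ 587.542 -132.093   -1.93 ] -110.57349394429181
[[0.9, -0.2], [0.3, -0.6], [-0.6, 0.5], [-0.2, -1.4], [1.2, 0.1], [0.7, 1.0], [0.6, 0.9], [-1.1, -1.2]]
nozzle [490.981 267.478  -1.257] -72.0267388844898
[[1.1, -0.4], [-0.4, -0.2], [-0.8, 0.3], [-0.3, 0.3], [-0.8, 0.5], [7.3, -1.6], [0.0, -1.0], [-0.3, 0.3]]
```

Emit:
{"method": "send_rows", "body": {
  "series": [
    [[1, 27, -31, -10, -4.3], [1, 54, -62, -20, -8.6], [1, 82, -93, -30, -13], [1, 109, -124, -40, -17], [1, 136, -154, -50, -21.5], [1, 163, -185, -60, -26], [1, 190, -216, -70, -30], [1, 218, -247, -80, -34], [1, 245, -278, -85, -39], [1, 272, -308, -90, -43]]
  ]
}}

```text
clock: 1.7
eef_pos: [342.7, -121.6, 304.0]
eef_rot: [3.14, -0.0, 1.136]
wrist_force: [0.7, -0.3, 0.0]
finger_gap: 93.9
```

```bash
cat >> h.py <<'E'
def go(target,yaw_deg):
    s=manip.read_state(); r=R.from_euler("xyz",s["eef_rot"]); d=r.inv().apply(np.array(target)-s["eef_pos"])
    y=np.degrees(s["eef_rot"][2]); print("at",np.round(s["eef_pos"],1),"yaw",round(y,2),"clock",round(float(s["clock"]),2),"F",np.round(s["wrist_force"],1),"gap",round(float(s["finger_gap"]),1)); print("shift",np.round(d,1),"turn",round((y-yaw_deg+180)%360-180,2))
E
python3 -c "
from h import *
go([480,265,300],108)"
```

```text
at [ 342.7 -121.6  304. ] yaw 65.06 clock 1.7 F [ 0.7 -0.3  0. ] gap 93.9
shift [408.4 -38.5   4. ] turn -42.94
```

Emit:
{"method": "send_rows", "body": {
  "series": [
    [[1, 45, -4, 0, -5], [1, 90, -8, 0, -10], [1, 135, -12, 0, -15], [1, 180, -17, 0, -20], [1, 225, -21, 0, -25], [1, 270, -26, 0, -30], [1, 315, -30, 0, -35], [1, 360, -34, 0, -39], [1, 408, -38, 0, -43], [1, 408, -38, 0, -43]]
  ]
}}

```text
clock: 2.7
eef_pos: [481.8, 266.1, 301.7]
eef_rot: [-3.139, -0.0, 1.889]
wrist_force: [-0.2, -1.4, 0.1]
finger_gap: 94.1
```

```bash
python3 - <<'E'
from h import *
go([480,265,300],108)
c=manip.camera("wrist"); save("w1.png",c["img"]); print(c["vfov"],c["cx"],c["cy"],np.round(c["T_tool_cam"],3).tolist())
E
```

```text
at [481.8 266.1 301.7] yaw 108.21 clock 2.7 F [-0.2 -1.4  0.1] gap 94.1
shift [-0.5 -2.1  1.7] turn 0.21
65.70646984690485 322.80237006900387 203.66070665061432 [[0.001, -0.957, -0.29, 83.935], [1.0, 0.0, 0.001, -0.424], [-0.001, -0.29, 0.957, -171.62], [0.0, 0.0, 0.0, 1.0]]
```

View pics/w1.png

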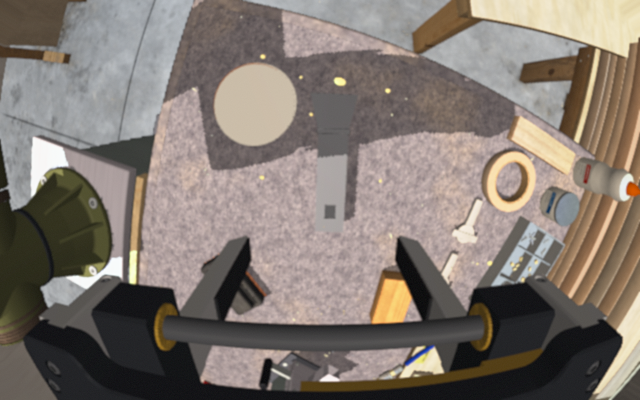

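The wrist picture shows the nozzle with its slotted end at (330,232), the slot at (330,212) and the tube seam at (334,130). I'll enlarge it to pick the corners exactly.

```bash
cat >> h.py <<'E'
def wproj(c,s,p):
    r=R.from_euler("xyz",s["eef_rot"]); q=r.inv().apply(np.array(p)-s["eef_pos"]); M=np.array(c["T_tool_cam"]); q=M[:3,:3].T@(q-M[:3,3])
    n=np.hypot(q[0],q[1]); return q[:2]/n*np.arctan2(n,q[2])*f(c)+[c["cx"],c["cy"]]
E
python3 - <<'E'
import cv2
a=cv2.imread("pics/w1.png")[115:245,290:380]
a=cv2.convertScaleAbs(a,alpha=1.8,beta=0)
cv2.imwrite("pics/w1c.png",cv2.resize(a,None,fx=4.6,fy=4.6,interpolation=cv2.INTER_CUBIC))
E
```

```text
(no output)
```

View pics/w1c.png

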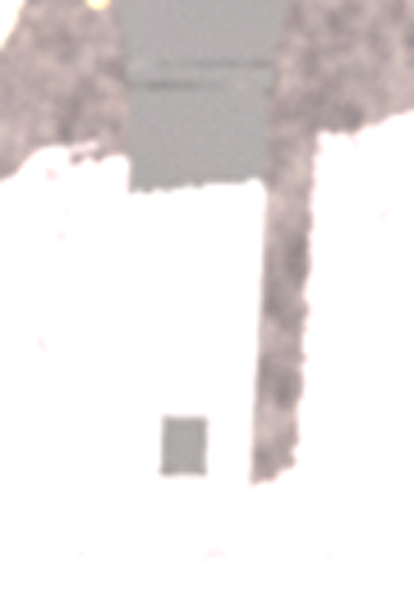

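```bash
python3 - <<'E'
from fit import *
s=manip.read_state(); c=manip.camera("wrist")
w=lambda u,v:np.array([290+u/4.6,115+v/4.6])
obs=[((69,8,42),w(207,475)),((69,-8,42),w(162,475)),((48,8,42),w(207,416)),((48,-8,42),w(162,416)),((-60,0,42),w(201,75))]
for sgn in(1,-1):
    r=lambda p:np.concatenate([wproj(c,s,T(p,(l[0],sgn*l[1],l[2])))-uv for l,uv in obs])
    q=least_squares(r,[491,267,-1.257],x_scale=[10,10,.1]); p=q.x; print(np.round(p,2),np.degrees(p[2]),np.round(r(p).reshape(-1,2),1).tolist())
print([np.round(wproj(c,s,T(p,l)),1).tolist() for l in((90,0,42),(90,0,0))])
i=cv2.cvtColor(c["img"],cv2.COLOR_RGB2BGR)[115:245,290:380]; cv2.imwrite("pics/w2.png",cv2.resize(i,None,fx=4.6,fy=4.6))
E
```

```text
[493.44 266.74  -1.29] -73.92329750016603 [[0.2, 0.7], [-0.8, 0.4], [0.9, -0.0], [-0.3, -0.4], [-0.1, -0.6]]
[493.51 266.7   -1.29] -74.00478476868633 [[-10.6, 0.4], [10.0, 0.8], [-10.0, -0.3], [10.7, 0.0], [-0.0, -0.6]]
[[329.2, 232.0], [328.7, 222.3]]
```

```bash
python3 -c "
from h import *
go([492.9,268.6,14],106.1)"
```

```text
at [481.3 262.7 302.7] yaw 107.93 clock 2.8 F [ 0.1 -0.6 -0. ] gap 93.8
shift [  2.1  13.2 288.7] turn 1.83
```

Emit:
{"method": "send_rows", "body": {
  "series": [
    [[1, 2, 13, 40, 2], [1, 2, 13, 85, 2], [1, 2, 13, 130, 2], [1, 2, 13, 170, 2], [1, 2, 13, 205, 2], [1, 2, 13, 230, 2], [1, 2, 13, 230, 2], [1, 2, 13, 230, 2]]
  ]
}}

```text
clock: 3.6
eef_pos: [493.6, 267.6, 74.8]
eef_rot: [3.141, -0.0, 1.847]
wrist_force: [0.6, -0.5, 0.3]
finger_gap: 93.9
```

```bash
python3 - <<'E'
from fit import *
for k in range(3): go([492.9,268.6,14],106.1); s=manip.read_state(); c=manip.camera("wrist")
i=c["img"]; save("w3.png",i[60:330,180:470])
cv2.imwrite("pics/w3.png",cv2.resize(cv2.imread("pics/w3.png"),None,fx=2.2,fy=2.2,interpolation=cv2.INTER_CUBIC))
for t in("nozzle","nozzle_slot"): print(t,[(round(r["conf"],2),np.round(r["rect"],1).tolist()) for r in manip.find_in(t,c)[:2]])
print([np.round(wproj(c,s,T((493.5,266.7,-1.29),l)),1).tolist() for l in((58.5,0,42),(-60,21,42),(-60,-21,42))])
E
```

```text
at [493.6 267.6  74.8] yaw 105.8 clock 3.6 F [ 0.6 -0.5  0.3] gap 93.9
shift [ 1.1 -0.5 60.8] turn -0.3
at [494.  267.9  75.5] yaw 105.82 clock 3.65 F [ 0.2 -0.2  0. ] gap 93.8
shift [ 0.9 -1.  61.5] turn -0.28
at [494.  268.2  75.6] yaw 105.84 clock 3.7 F [0.1 0.4 0.5] gap 93.7
shift [ 0.7 -1.2 61.6] turn -0.26
nozzle [(0.89, [271.3, 70.4, 96.6, 253.0])]
nozzle_slot [(0.68, [275.0, 66.7, 90.5, 258.9])]
[[322.0, 301.9], [352.7, 150.6], [289.7, 150.9]]
```

View pics/w3.png

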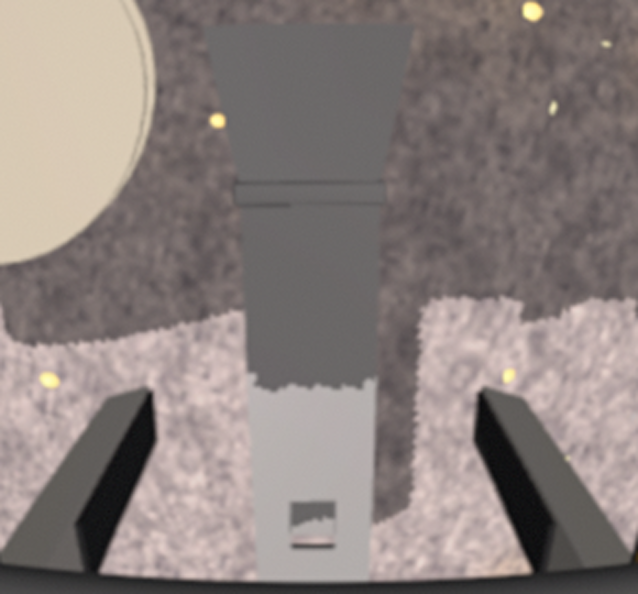

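The jaws straddle the tube squarely, with the slot at crop (313,525) and the mouth centred. I'll descend and grip.

Emit:
{"method": "send_rows", "body": {
  "series": [
    [[1, 1, -1, 30, 0], [1, 1, -1, 50, 0], [1, 1, -1, 61, 0], [1, 1, -1, 61, 0], [0.3, 1, -1, 61, 0], [0.3, 1, -1, 61, 0], [0.3, 1, -1, 61, 0], [0.3, 1, -1, 61, 0], [0.3, 1, -1, 61, 0], [0.3, 1, -1, 61, 0]]
  ],
  "newtons": 40
}}

```text
clock: 4.85
eef_pos: [492.0, 268.9, 12.6]
eef_rot: [3.141, -0.0, 1.848]
wrist_force: [0.2, 0.7, 0.5]
finger_gap: 49.5
```

Emit:
{"method": "send_rows", "body": {
  "series": [
    [[0.3, 0, 0, 0, 0], [0.3, 0, 0, 0, 0], [0.3, 0, 0, -10, 0], [0.3, 0, 0, -30, 0], [0.3, 0, 0, -60, 0], [0.3, 0, 0, -90, 0], [0.3, 0, 0, -115, 0], [0.3, 0, 0, -130, 0], [0.3, 0, 0, -130, 0], [0.3, 0, 0, -130, 0]]
  ]
}}

```text
clock: 5.85
eef_pos: [491.6, 268.8, 142.1]
eef_rot: [-3.141, 0.0, 1.848]
wrist_force: [-0.7, -0.5, -3.1]
finger_gap: 42.1
```

```bash
python3 - <<'E'
from fit import *
go([700,45,150],69.4); s=manip.read_state()
c=manip.camera("wrist"); save("w4.png",c["img"])
P=(*(s["eef_pos"][:2]),s["eef_rot"][2]-np.pi)
z=s["eef_pos"][2]-14
print([np.round(wproj(c,s,T(P,(l[0],l[1],z+l[2]))),1).tolist() for l in((58.5,0,42),(-60,21,42),(-60,-21,42))])
print(np.round(s["joints"],3))
E
```

```text
at [491.6 268.8 142.1] yaw 105.87 clock 5.85 F [-0.7 -0.5 -3.1] gap 42.1
shift [-272.2  139.2   -8. ] turn 36.47
[[323.1, 354.6], [367.8, 164.1], [278.8, 164.1]]
[ 0.435  0.39   1.573 -0.     1.179  0.158]
```

```bash
python3 -c "
from h import *
go([602,76,160],69.4)"
```

```text
at [491.5 268.7 141.5] yaw 105.87 clock 5.9 F [ 0.1  0.5 -1.7] gap 41.6
shift [-215.6   53.6  -18.5] turn 36.47
```

Emit:
{"method": "send_rows", "body": {
  "series": [
    [[0.3, -20, 5, -18, 3], [0.3, -50, 12, -18, 8], [0.3, -85, 20, -18, 14], [0.3, -120, 30, -18, 20], [0.3, -155, 38, -18, 26], [0.3, -185, 46, -18, 32], [0.3, -205, 51, -18, 36.5], [0.3, -216, 54, -18, 36.5], [0.3, -216, 54, -18, 36.5], [0.3, -216, 54, -18, 36.5]]
  ]
}}

```text
clock: 6.9
eef_pos: [602.5, 76.6, 159.9]
eef_rot: [-3.141, 0.0, 1.213]
wrist_force: [0.3, -0.5, -2.7]
finger_gap: 42.1
```

```bash
python3 - <<'E'
from fit import *
for k in range(3): go([602,76,160],69.4); s=manip.read_state(); c=manip.camera("wrist")
np.savez("w5.npz",pos=s["eef_pos"],rot=s["eef_rot"],img=c["img"])
p=(587.5,-132.1,-1.93)
for l in((-62,0,70),(0,0,70),(0,50,108),(0,-50,108),(12,-100,115)): print(l,np.round(wproj(c,s,T(p,l)),1))
save("w5.png",c["img"])
E
```

```text
at [602.5  76.6 159.9] yaw 69.5 clock 6.9 F [ 0.3 -0.5 -2.7] gap 42.1
shift [-0.7 -0.2 -0.1] turn 0.1
at [602.5  76.8 160.1] yaw 69.51 clock 6.95 F [-0.1  0.6 -1.9] gap 41.8
shift [-1.  -0.1  0.1] turn 0.11
at [602.5  76.9 160.3] yaw 69.5 clock 7.0 F [-0.1 -0.3 -2.3] gap 41.8
shift [-1.1 -0.1  0.3] turn 0.1
(-62, 0, 70) [376.7 330. ]
(0, 0, 70) [371.6 367.8]
(0, 50, 108) [418.7 387.4]
(0, -50, 108) [330.7 393. ]
(12, -100, 115) [285.6 403. ]
```

View pics/w5.png

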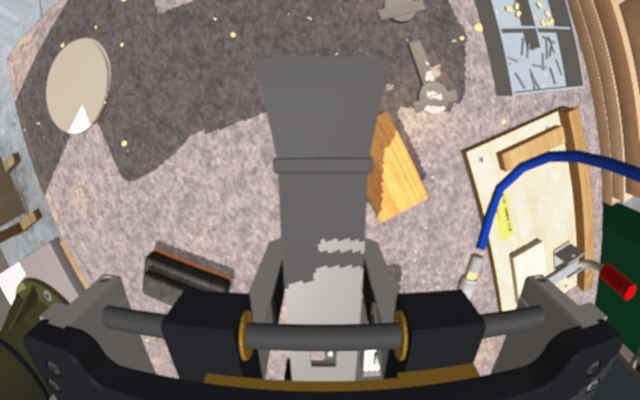

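The gripper hides the stub in this view. I'll move beside and above the port so that the stub shows in the clear upper half of the wrist picture.

```bash
python3 -c "
from h import *
go([525,-55,225],69.4)"
```

```text
at [602.6  76.9 160.4] yaw 69.5 clock 7.05 F [-0.6 -0.2 -2.7] gap 41.7
shift [-150.7  -26.5  -64.6] turn 0.1
```

Emit:
{"method": "send_rows", "body": {
  "series": [
    [[0.3, 0, -5, -20, 0], [0.3, 0, -10, -45, 0], [0.3, -20, -15, -60, 0], [0.3, -55, -20, -65, 0], [0.3, -90, -26, -65, 0], [0.3, -125, -26, -65, 0], [0.3, -145, -26, -65, 0], [0.3, -151, -26, -65, 0], [0.3, -151, -26, -65, 0], [0.3, -151, -26, -65, 0]]
  ]
}}

```text
clock: 8.05
eef_pos: [525.7, -55.3, 225.5]
eef_rot: [3.142, -0.0, 1.212]
wrist_force: [0.1, -0.7, -2.2]
finger_gap: 41.7
```

```bash
python3 - <<'E'
from fit import *
for k in range(3): s=manip.read_state(); c=manip.camera("wrist")
go([525,-55,225],69.4)
np.savez("w6.npz",pos=s["eef_pos"],rot=s["eef_rot"],img=c["img"])
p=(587.5,-132.1,-1.93)
for l in((-62,0,70),(0,0,70),(0,50,108),(0,-50,108),(12,-100,115)): print(l,np.round(wproj(c,s,T(p,l)),1))
save("w6.png",cv2.resize(c["img"][100:300,230:480],None,fx=3.2,fy=3,interpolation=cv2.INTER_CUBIC))
E
```

```text
at [525.7 -55.4 225.3] yaw 69.45 clock 8.2 F [ 0.4 -0.2 -2.5] gap 41.5
shift [ 0.1 -0.7  0.3] turn 0.05
(-62, 0, 70) [399.3 180.6]
(0, 0, 70) [395.4 232.9]
(0, 50, 108) [446.8 245.1]
(0, -50, 108) [356.2 247.3]
(12, -100, 115) [307.5 260.9]
```

View pics/w6.png

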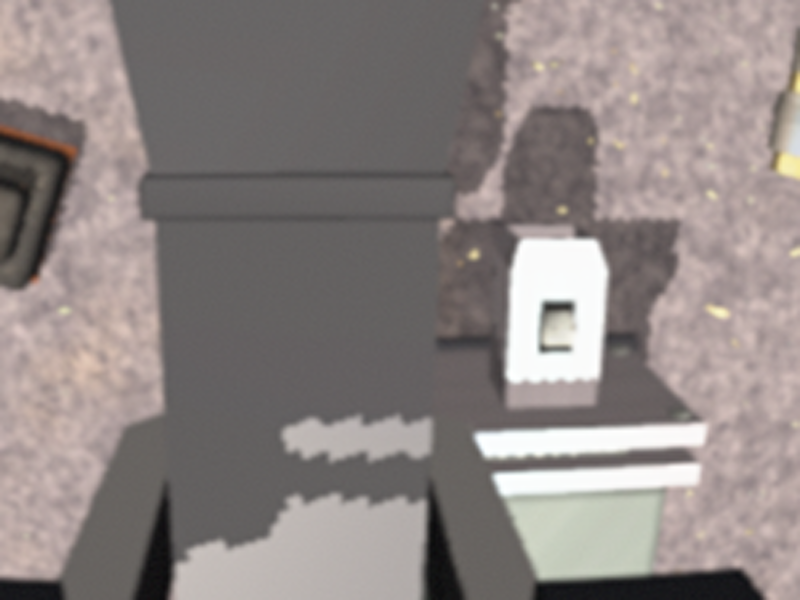

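The picture shows the stub with its taper shoulders at crop (510,272)/(608,268), the tip edge at y=238 and the frame's right corner at (706,424). The tube in hand is centred on the principal column, as calibrated.

```bash
python3 - <<'E'
from fit import *
d=np.load("w6.npz"); s={"eef_pos":d["pos"],"eef_rot":d["rot"]}; c=manip.camera("wrist")
w=lambda u,v:np.array([230+u/3.2,100+v/3])
H=16.25
obs=[((-52,H,70+H),w(608,268)),((-52,-H,70+H),w(510,272)),((-62,12.5,82.5),w(597,238)),((-62,-12.5,82.5),w(519,238)),((0,50,108),w(706,424))]
def r(p):
    o=[wproj(c,s,T(p[:3],l))-uv for l,uv in obs]
    o+=[wproj(c,s,T(p[:3],(p[3],y,70+H)))-uv for y,uv in((H,w(603,380)),(-H,w(505,380)))]
    return np.concatenate(o)
q=least_squares(r,[587,-132,-1.93,-15],x_scale=[10,10,.1,10]); p=q.x
print(np.round(p,3),np.degrees(p[2])); print(np.round(r(p).reshape(-1,2),1).tolist())
print("nozzle top centre pred",np.round(wproj(c,s,s["eef_pos"]+np.array([0,0,28])+R.from_euler("xyz",s["eef_rot"]).apply([60,0,0])),1))
# refine nozzle x in hand: slot earlier ; seam at -60 now
for sx in (60,62,58,56): print(sx,np.round(wproj(c,s,s["eef_pos"]+R.from_euler("xyz",s["eef_rot"]).apply([sx,0,-28])),1))
E
```

```text
[ 592.563 -129.981   -1.906  -10.221] -109.19090443515614
[[-0.5, 0.2], [0.9, -0.7], [-0.9, 0.4], [1.0, 0.6], [0.1, -0.5], [-1.5, -0.6], [0.8, 0.5]]
nozzle top centre pred [322.3 163.8]
60 [322.3 163.8]
62 [322.3 159.5]
58 [322.3 167.9]
56 [322.3 172.1]
```

```bash
cat > joint.py <<'E'
from fit import *
d=np.load("w6.npz"); c=manip.camera("wrist")
t=manip.camera("top"); sd=manip.camera("side")
w=lambda u,v:np.array([230+u/3.2,100+v/3]); tp=lambda u,v:np.array([140+u/2.35,130+v/2.35]); sp=lambda u,v:np.array([240+u/2.85,140+v/2.85])
H=16.25
wo=[((-52,H,70+H),w(608,268)),((-52,-H,70+H),w(510,272)),((-62,12.5,82.5),w(597,238)),((-62,-12.5,82.5),w(519,238)),((0,50,108),w(706,424))]
port=[(t,(12,-100,115),tp(453,222)),(t,(0,50,108),tp(490,103)),(t,(0,-50,108),tp(462,178)),(t,(-62,0,82),tp(427,128)),
(sd,(12,-100,115),sp(255,150)),(sd,(12,-100,45),sp(254,207)),(sd,(0,50,108),sp(124,132)),(sd,(0,-50,108),sp(213,155))]
def r(p,bl=.5):
    s={"eef_pos":d["pos"]+[0,0,p[5]],"eef_rot":d["rot"]}
    o=[wproj(c,s,T(p[:3],l))-uv for l,uv in wo]
    o+=[wproj(c,s,T(p[:3],(p[3],y,70+H)))-uv for y,uv in((H,w(603,380)),(-H,w(505,380)))]
    o+=[wproj(c,s,T(p[:3],(0,p[4],108)))-w(478,434)]
    for k,sg in((0,1),(1,-1),(2,1),(3,-1),(5,1),(6,-1)): o[k][0]+=sg*bl
    o+=[.7*(proj(cc,T(p[:3],l))-uv) for cc,l,uv in port]
    return np.concatenate(o+[[p[5]/2]])
for bl in(0,.4):
    q=least_squares(r,[590,-131,-1.92,-15,-30,0],x_scale=[10,10,.1,10,10,5],args=(bl,)); p=q.x
    print(np.round(p,3),np.degrees(p[2]),q.cost); print(np.round(r(p,bl),1).tolist())
E
python3 joint.py
```

```text
[ 591.815 -129.529   -1.909  -10.684  -29.346   -1.529] -109.40331893761184 11.305658079033437
[-0.7, 0.5, 0.5, -0.5, -1.0, 0.5, 0.8, 0.7, -0.1, 0.1, -1.8, -0.5, 0.4, 0.4, -0.0, -0.0, 0.5, -1.1, -0.7, -1.6, -0.8, -0.7, -0.9, -1.7, -0.0, 0.1, -0.4, 0.7, -0.7, 0.9, -1.7, -0.7, -0.8]
[ 591.859 -129.632   -1.91   -10.651  -29.372   -1.252] -109.41926464531004 9.682500559689494
[-0.3, 0.5, 0.2, -0.5, -0.6, 0.6, 0.4, 0.7, -0.2, 0.1, -1.4, -0.5, 0.0, 0.4, -0.0, -0.0, 0.5, -1.1, -0.6, -1.6, -0.8, -0.7, -0.9, -1.7, -0.1, 0.1, -0.4, 0.7, -0.7, 0.9, -1.7, -0.7, -0.6]
```

```bash
python3 -c "
from h import *
go([648.5,32,62],70.6)"
```

```text
at [525.5 -55.9 225.4] yaw 69.41 clock 8.4 F [ 0.1 -0.1 -3.1] gap 41.6
shift [125.6  84.2 163.4] turn -1.19
```

Emit:
{"method": "send_rows", "body": {
  "series": [
    [[0.3, 20, 14, 0, -1.2], [0.3, 55, 36, 0, -1.2], [0.3, 90, 60, 10, -1.2], [0.3, 120, 80, 40, -1.2], [0.3, 125.6, 84, 80, -1.2], [0.3, 125.6, 84, 115, -1.2], [0.3, 125.6, 84, 145, -1.2], [0.3, 125.6, 84, 163, -1.2], [0.3, 125.6, 84, 163.4, -1.2], [0.3, 125.6, 84, 163.4, -1.2]]
  ]
}}

```text
clock: 9.4
eef_pos: [648.6, 31.8, 62.6]
eef_rot: [3.141, -0.0, 1.232]
wrist_force: [-0.0, -0.4, -1.9]
finger_gap: 41.8
```

```bash
python3 - <<'E'
from fit import *
for k in range(2): a=manip.camera("top"); b=manip.camera("side")
go([648.5,32,62],70.6)
i=cv2.resize(a["img"][150:220,230:390],None,fx=5,fy=5,interpolation=cv2.INTER_CUBIC)
j=cv2.resize(b["img"][165:275,265:365],None,fx=5,fy=5,interpolation=cv2.INTER_CUBIC)
save("ts.png",i); save("ss.png",j)
E
```

```text
at [648.9  31.7  63.5] yaw 70.57 clock 9.6 F [ 0.1  0.  -2.8] gap 41.4
shift [ 0.1 -0.5  1.5] turn -0.03
```

View pics/ts.png

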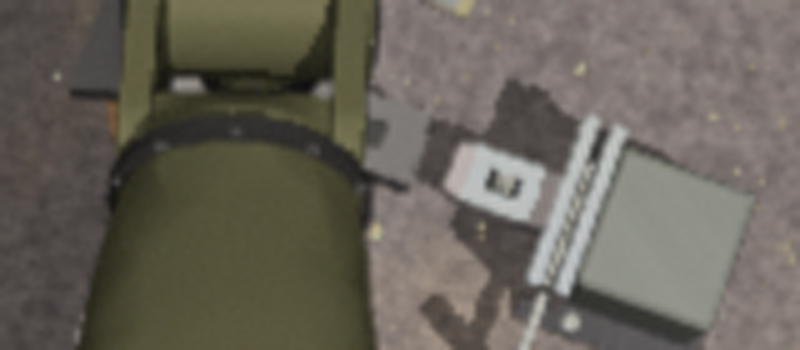

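View pics/ss.png

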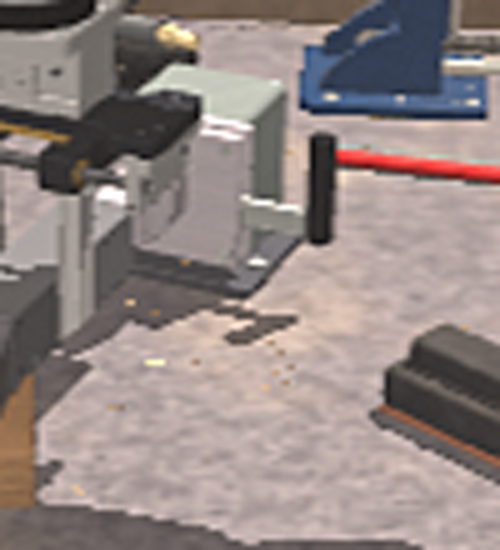

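The nozzle end (421,151) and stub tip (455,164) line up along the stub axis to about 1 mm. I'll advance in steps and watch the force.

Emit:
{"method": "send_rows", "body": {
  "series": [
    [[0.3, -6, 0, 1, 0], [0.3, -12, 0, 1, 0], [0.3, -18, 0, 1, 0], [0.3, -22, 0, 1, 0], [0.3, -25, 0, 1, 0], [0.3, -25, 0, 1, 0]]
  ]
}}

```text
clock: 10.2
eef_pos: [639.9, 7.7, 61.1]
eef_rot: [-3.142, -0.0, 1.231]
wrist_force: [0.6, -0.1, -1.9]
finger_gap: 41.9
```

```bash
cat > chk.py <<'E'
from fit import *
P=(591.5,-130,np.radians(-109.4)); F=[];X=[]
for k in range(4):
    manip.camera("top"); s=manip.read_state(); r=R.from_euler("xyz",s["eef_rot"])
    F.append(r.inv().apply(s["wrist_force"])); X.append(s["eef_pos"])
x=np.mean(X,0); c,n=np.cos(P[2]),np.sin(P[2]); d=x[:2]-P[:2]
print("pos",np.round(x,1),"portframe along",round(c*d[0]+n*d[1],1),"lat",round(-n*d[0]+c*d[1],2),"end~",round(c*d[0]+n*d[1]+90,1))
print("F tool",np.round(np.mean(F,0),1),"M",np.round(s["moment"],2),"yaw",round(np.degrees(s["eef_rot"][2]),2),"gap",s["finger_gap"],s["clock"])
E
python3 chk.py
```

```text
pos [640.    8.2  61.1] portframe along -146.4 lat -0.14 end~ -56.4
F tool [-0.  -0.2  2.3] M [-0.04 -0.1   0.07] yaw 70.59 gap 42.05540105297464 10.4
```

No contact yet, so I continue.

Emit:
{"method": "send_rows", "body": {
  "series": [
    [[0.3, -4, 0, 0, 0], [0.3, -8, 0, 0, 0], [0.3, -12, 0, 0, 0], [0.3, -12, 0, 0, 0]]
  ]
}}

```text
clock: 10.8
eef_pos: [635.8, -3.8, 61.0]
eef_rot: [-3.142, 0.0, 1.231]
wrist_force: [0.5, -0.3, -1.9]
finger_gap: 42.0
```

```bash
python3 chk.py
```

```text
pos [636.   -3.3  61.1] portframe along -134.3 lat -0.12 end~ -44.3
F tool [ 0.1 -0.4  2.7] M [-0.06 -0.06  0.07] yaw 70.58 gap 41.88202587297102 11.0
```

Emit:
{"method": "send_rows", "body": {
  "series": [
    [[0.3, -4, 0, 0, 0], [0.3, -8, 0, 0, 0], [0.3, -12, 0, 0, 0], [0.3, -16, 0, 0, 0], [0.3, -20, 0, 0, 0], [0.3, -20, 0, 0, 0]]
  ]
}}

```text
clock: 11.6
eef_pos: [629.2, -22.8, 61.2]
eef_rot: [3.141, 0.0, 1.231]
wrist_force: [-1.1, -0.7, 0.4]
finger_gap: 41.8
```

```bash
python3 chk.py
```

```text
pos [629.3 -22.5  61.2] portframe along -114.0 lat -0.05 end~ -24.0
F tool [-1.8  0.1  0.2] M [-0.48  0.08  0.02] yaw 70.57 gap 41.72463254522566 11.8
```

Emit:
{"method": "send_rows", "body": {
  "series": [
    [[0.3, -4, 0, 0, 0], [0.3, -8, 0, 0, 0], [0.3, -12, 0, 0, 0], [0.3, -16, 0, 0, 0], [0.3, -18, 0, 0, 0], [0.3, -18, 0, 0, 0]]
  ]
}}

```text
clock: 12.4
eef_pos: [623.2, -39.6, 61.1]
eef_rot: [-3.142, 0.0, 1.231]
wrist_force: [-0.5, -2.5, -0.2]
finger_gap: 41.5
```

```bash
python3 chk.py
```

```text
pos [623.3 -39.3  61.1] portframe along -96.1 lat -0.14 end~ -6.1
F tool [-1.9 -0.2  0.1] M [-0.53  0.1   0.01] yaw 70.57 gap 42.026069755130735 12.6
```

Emit:
{"method": "send_rows", "body": {
  "series": [
    [[0.3, -2, 0, 0, 0], [0.3, -4, 0, 0, 0], [0.3, -5, 0, 0, 0], [0.3, -6, 0, 0, 0], [0.3, -6, 0, 0, 0]]
  ]
}}

```text
clock: 13.1
eef_pos: [621.3, -44.8, 60.9]
eef_rot: [-3.141, -0.0, 1.232]
wrist_force: [-0.8, -0.3, -2.7]
finger_gap: 41.6
```

```bash
python3 chk.py
```

```text
pos [621.3 -44.7  61. ] portframe along -90.4 lat -0.22 end~ -0.4
F tool [-0.1  0.2  2.3] M [-0.03 -0.1  -0.04] yaw 70.58 gap 41.40987613001575 13.3
```

The button load vanished, which suggests it popped. I'll press on until the root face is felt.

Emit:
{"method": "send_rows", "body": {
  "series": [
    [[0.3, -1, 0, 0, 0], [0.3, -2, 0, 0, 0], [0.3, -2, 0, 0, 0]]
  ]
}}

```text
clock: 13.6
eef_pos: [621.1, -45.5, 61.2]
eef_rot: [3.141, -0.002, 1.232]
wrist_force: [1.7, 8.2, -3.5]
finger_gap: 41.4
```

```bash
python3 chk.py
```

```text
pos [621.1 -45.5  61.2] portframe along -89.5 lat -0.16 end~ 0.5
F tool [8.4 0.4 2.8] M [ 1.19 -0.62 -0.07] yaw 70.59 gap 41.580900373315274 13.8
```

Emit:
{"method": "send_rows", "body": {
  "series": [
    [[0.3, 1.5, 0, 0, 0], [0.3, 1.5, 0, 0, 0], [0.7, 1.5, 0, 0, 0], [0.7, 1.5, 0, 0, 0], [0.7, 1.5, 0, 0, 0], [0.7, 1.5, 0, 0, 0], [0.7, 1.5, 0, 0, 0], [0.7, 1.5, 0, -10, 0], [0.7, 1.5, 0, -35, 0], [0.7, 1.5, 0, -70, 0]]
  ]
}}

```text
clock: 14.8
eef_pos: [620.5, -45.1, 131.2]
eef_rot: [-3.139, 0.001, 1.232]
wrist_force: [-0.3, -0.9, -0.2]
finger_gap: 65.6
```

```bash
python3 -c "
from h import *
go([525,-55,225],69.4)"
```

```text
at [620.5 -45.1 131.2] yaw 70.58 clock 14.8 F [-0.3 -0.9 -0.2] gap 65.6
shift [-41.2 -87.  -93.5] turn 1.18
```

```bash
python3 -c "
from h import *
go([493.2,-108.1,200],70.6)"
```

```text
at [620.5 -45.1 131.2] yaw 70.58 clock 14.8 F [-0.3 -0.9 -0.2] gap 65.6
shift [-101.8  -99.3  -68.5] turn -0.02
```

Emit:
{"method": "send_rows", "body": {
  "series": [
    [[0.53, 0, 0, -30, 0], [0.53, -15, -15, -60, 0], [0.53, -45, -45, -69, 0], [0.53, -75, -75, -69, 0], [0.53, -98, -96, -69, 0], [0.53, -102, -99, -69, 0], [0.53, -102, -99, -69, 0]]
  ]
}}

```text
clock: 15.5
eef_pos: [493.9, -108.8, 201.1]
eef_rot: [3.14, -0.0, 1.231]
wrist_force: [-0.8, 0.1, 0.1]
finger_gap: 49.9
```

```bash
python3 - <<'E'
from h import *
go([493.2,-108.1,89],70.6); c=manip.camera("top"); c=manip.camera("wrist"); go([493.2,-108.1,89],70.6)
a=manip.camera("side")["img"][150:280,250:380]; b=c["img"][130:390,150:490]
i=np.hstack([cv2.resize(a,(400,400),interpolation=cv2.INTER_CUBIC),cv2.resize(b,(400,306),interpolation=cv2.INTER_CUBIC)[:400].copy() if 0 else cv2.copyMakeBorder(cv2.resize(b,(400,306)),0,94,0,0,cv2.BORDER_CONSTANT)])
save("g1.png",i)
E
```

```text
at [ 493.9 -108.8  201.1] yaw 70.51 clock 15.5 F [-0.8  0.1  0.1] gap 49.9
shift [  0.4  -1.1 112.1] turn -0.09
at [ 494.7 -108.2  200.5] yaw 70.59 clock 15.6 F [ 0.5 -1.  -0.2] gap 49.8
shift [ -0.5  -1.5 111.4] turn -0.01
```

View pics/g1.png

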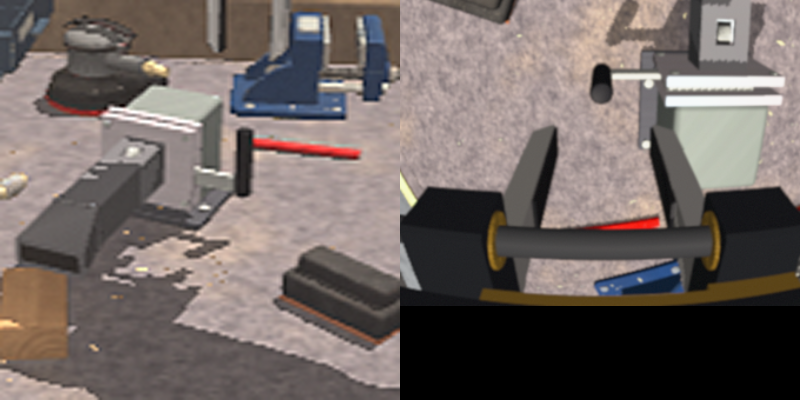

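The nozzle is seated with the button bright in the slot, and the handle is laterally centred. I'll check the handle's fore-aft position before descending.

```bash
python3 - <<'E'
from fit import *
c=manip.camera("wrist"); s=manip.read_state(); s={k:s[k] for k in("eef_pos","eef_rot")}
r=R.from_euler("xyz",s["eef_rot"])
for dx in(-6,0,6): q=s["eef_pos"]+r.apply([dx,0,0]); q[2]=115; print(dx,np.round(wproj(c,s,q),1))
m=cv2.cvtColor(c["img"],cv2.COLOR_RGB2GRAY)[195:222,308:336]; print(m[::3,::3])
go([493.2,-108.1,89],70.6)
E
```

```text
-6 [322.4 217.2]
0 [322.4 210.7]
6 [322.4 204.1]
[[166 174  35  16  11  13  14 108 244 242]
 [160 170  24  14  15  16  14  84 210 201]
 [172 163  15  21  29  26  17  65 185 165]
 [177 131  31  56  60  55  46  49 170 173]
 [177 112  61  67  64  61  53  45 161 168]
 [157 100  73  75  71  65  55  55 172 152]
 [153 139  75  81  72  65  55  83 166 177]
 [155 160 130  75  72  61  73 151 148 157]
 [149 154 172 164 139 155 165 157 151 137]]
at [ 494.6 -108.   199.9] yaw 70.62 clock 15.7 F [-0.6 -0.3 -0.2] gap 50.2
shift [ -0.6  -1.2 110.9] turn 0.02
```

Emit:
{"method": "send_rows", "body": {
  "series": [
    [[0.53, 0, -1, 40, 0], [0.53, 0, -1, 75, 0], [0.53, 0, -1, 100, 0], [0.53, 0, -1, 111, 0], [0.53, 0, -1, 111, 0], [0.1, 0, -1, 111, 0], [0.1, 0, -1, 111, 0], [0.1, 0, -1, 111, 0], [0.1, 0, -1, 111, 0], [0.1, 0, -1, 111, 0]]
  ],
  "newtons": 20
}}

```text
clock: 16.7
eef_pos: [492.9, -108.1, 89.5]
eef_rot: [-3.142, -0.0, 1.232]
wrist_force: [-4.4, 1.3, 5.9]
finger_gap: 17.4
```

```bash
python3 chk.py
```

```text
pos [ 492.8 -108.1   89.5] portframe along 12.1 lat -100.34 end~ 102.1
F tool [-0.4 -4.1 -6.1] M [0.21 0.62 0.06] yaw 70.58 gap 17.614841554165373 16.9
```

Gripped (17.5 mm gap). Now the pull along tool −y.

Emit:
{"method": "send_rows", "body": {
  "series": [
    [[0.1, 0, -5, 0, 0], [0.1, 0, -12, 0, 0], [0.1, 0, -20, 0, 0], [0.1, 0, -28, 0, 0], [0.1, 0, -35, 0, 0], [0.1, 0, -40, 0, 0], [0.1, 0, -43, 0, 0], [0.1, 0, -44, 0, 0], [0.1, 0, -44, 0, 0]]
  ]
}}

```text
clock: 17.8
eef_pos: [451.1, -93.4, 89.5]
eef_rot: [3.141, 0.0, 1.232]
wrist_force: [0.4, 0.1, 7.6]
finger_gap: 17.9
```

```bash
python3 chk.py
```

```text
pos [451.1 -93.4  89.5] portframe along 12.1 lat -144.62 end~ 102.1
F tool [-0.4  0.  -8. ] M [-0.16  0.01  0.05] yaw 70.58 gap 17.79413020024748 18.0
```

Emit:
{"method": "send_rows", "body": {
  "series": [
    [[0.1, 0, -1, 0, 0], [0.1, 0, -2, 0, 0], [0.1, 0, -2, 0, 0]]
  ]
}}

```text
clock: 18.3
eef_pos: [450.3, -93.1, 89.5]
eef_rot: [3.138, -0.0, 1.232]
wrist_force: [10.9, -3.5, -1.8]
finger_gap: 17.3
```

```bash
python3 chk.py
```

```text
pos [450.3 -93.1  89.5] portframe along 12.1 lat -145.48 end~ 102.1
F tool [-0.2 10.5  0. ] M [-0.64 -1.64 -0.03] yaw 70.57 gap 17.6265644244599 18.5
```

The end stop is felt (10.5 N). I'll ease off, release and go up.

Emit:
{"method": "send_rows", "body": {
  "series": [
    [[0.1, 0, 1, 0, 0], [0.1, 0, 1, 0, 0], [0.5, 0, 1, 0, 0], [0.5, 0, 1, 0, 0], [0.5, 0, 1, 0, 0], [0.5, 0, 1, 0, 0], [0.5, 0, 1, -15, 0], [0.5, 0, 1, -50, 0], [0.5, 0, 1, -95, 0], [0.5, 0, 1, -130, 0]]
  ]
}}

```text
clock: 19.5
eef_pos: [450.4, -93.1, 221.2]
eef_rot: [3.141, -0.0, 1.232]
wrist_force: [0.0, 0.3, -0.7]
finger_gap: 47.1
```

Emit:
{"method": "send_rows", "body": {
  "series": [
    [[0.5, -25, -25, 0, 0], [0.5, -60, -60, 0, 0], [0.5, -90, -60, 0, 0], [0.5, -110, -60, 0, 0], [0.5, -110, -60, 0, 0]]
  ]
}}

```text
clock: 20.0
eef_pos: [356.6, -178.3, 219.1]
eef_rot: [3.141, 0.0, 1.229]
wrist_force: [-0.1, 0.6, 0.6]
finger_gap: 47.0
```

```bash
python3 - <<'E'
from fit import *
a=manip.camera("top"); a=manip.camera("top"); b=manip.camera("side"); s=manip.read_state()
print(s["clock"],np.round(s["eef_pos"],1),np.round(s["wrist_force"],1),np.round(np.abs(s["qd"]).max(),4))
P=(591.5,-130,np.radians(-109.4))
for y in(-100,-145): print(y,"handle top pred: top",np.round(proj(a,T(P,(12,y,115))),1),"side",np.round(proj(b,T(P,(12,y,115))),1))
i=cv2.resize(a["img"][130:250,240:400],(533,400),interpolation=cv2.INTER_CUBIC); j=cv2.resize(b["img"][150:280,250:337],(267,400),interpolation=cv2.INTER_CUBIC)
j=cv2.resize(b["img"][150:280,255:342],(267,400),interpolation=cv2.INTER_CUBIC)
save("fin.png",np.hstack([i,j]))
E
```

```text
20.15 [ 357.5 -176.4  218.9] [0.4 0.3 0.6] 0.0136
-100 handle top pred: top [333.7 223. ] side [329.5 192.7]
-145 handle top pred: top [328.1 238.4] side [343.8 195.4]
```

View pics/fin.png

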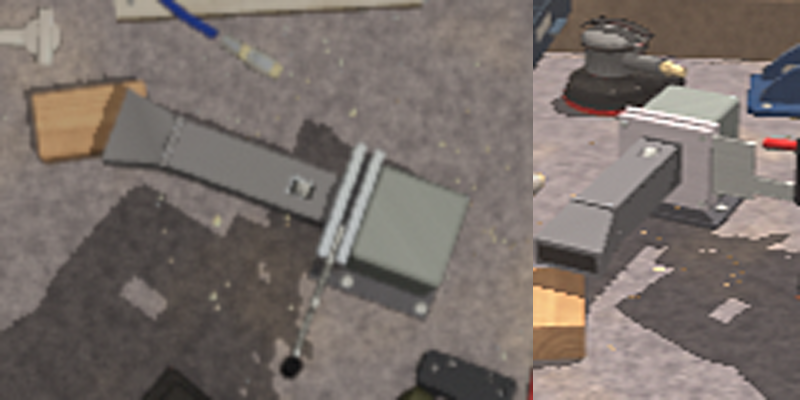

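The handle now sits at about pixel (327,240), as predicted for fully open. The nozzle is against the frames with the button in its slot, so I hand the job in.

```bash
python3 -c "
from h import *
print(manip.sign_off())"
```

```text
the job is handed in; nothing more can be done
None
```

I slid the nozzle fully onto the stub and pulled the blast gate open. I then let go, moved the arm clear and handed the job in at about 20 s on the robot clock.

- **Nozzle on the stub:** The button's resistance vanished with the nozzle's end about 0.4 mm from the root face by my estimate. After about 1 mm more, the tube met the face with about 8 N. The last pictures show the tube against the frames with the button in the slot. I did not do a pull-back test on the button.
- **Gate:** The handle moved about 45 mm and reached the end stop at 10.5 N. In the last top view it sits within about 2 pixels of where I predicted it for fully open.
- **Other things on the bench:** I felt no unexpected contact. In the final crops the sander, the cork block and the part of the sanding block that shows look unmoved. I did not measure their positions or check the hinges, discs and pencil.
- **Disagreement along the way:** The first position I worked out for the port was about 5 mm off a later close-up. I used a combined estimate, and the nozzle slid on with almost no side force.

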